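# Set up the label dispenser for the container that is waiting

## Task

Lift the grey label dispenser across (do not drag it) and set it down gently inside the taped rectangle, dial end towards the container that stands in the taped ring. Only then, let go of it and turn its dial so that its white pointer line points at the picture of that container: the slim mark for the tall bottle, the broad mark for the squat jar. Do not disturb the bottle, the jar, the carton or the mug.

Things in the scene. Friction and masses are not known exactly. Their poses are not given: they have to be found in the camera images.
- dispenser: loose grey label dispenser, 200 mm long (its x), 130 mm wide (y), about 0.65 kg; housing top (with a white dial plate) 70 mm above its underside. Origin: centre of its underside. -x is its front (dial end, with a strip of label paper), +x its rear (white label roll, top 69 mm high). z up
- handle (a point): centre of the dispenser's carrying handle, a dark steel square bar 14 x 14 mm, 110 mm long along the dispenser's y; 30 mm behind the origin (+x), 109 mm above the underside; bar underside 32 mm above the housing; posts at both bar ends leave 86 mm clear between them
- dial (a joint): angle of the black dial on the dispenser's top, rad. 0: its pointer points to the dispenser's front (-x); grows clockwise seen from above (pi/2: towards the dispenser's +y); stops at 0 and 3.2. The slim bottle mark is at 0.6 (34 degrees), the broad jar mark at 2.6 (149 degrees)
- dial_grip (a point): on the dial's vertical axis, at a height to grip: 110 mm above the dispenser's underside, 45 mm in front of its origin (-x). The dial is a 64 mm disc (top 84 mm above the underside) with an upright grip bar across it, 52 mm long, 16 mm thick, 124 mm high at the top; the white line on top of the bar (one half only) is the pointer, pointing outwards. 75 mm from the handle bar. Stays where it is left
- mark_bottle (a point): centre of the flat black picture of a slim bottle on the housing top beside the dial, 10 mm broad and 23 mm long, 48 mm from the dial's axis
- mark_jar (a point): centre of the flat black picture of a squat jar on the housing top beside the dial, 20 mm broad and 18 mm long, 48 mm from the dial's axis
- dispenser_front (a point): middle of the dispenser's front lower edge (dial end), 100 mm from its origin
- dispenser_rear (a point): middle of the dispenser's rear lower edge (roll end), 100 mm from its origin
- outline_front (a point): on the table, inside the taped rectangle (224 x 154 mm outside, white paper tape 8 mm wide, flat) at the end towards the taped ring: where the dispenser's front edge belongs
- outline_rear (a point): on the table, at the other end of the taped rectangle, 200 mm from outline_front: where the dispenser's rear edge belongs
- spot (a point): on the table, centre of the taped ring (124 mm outside), 220 mm from the rectangle's centre on its long axis. One container stands here: the tall bottle or the squat jar
- bottle: tall amber bottle with black cap, 64 mm diameter, 160 mm high; origin: centre of its underside. It stands in the ring or at the table's far side
- jar: squat amber jar with black lid, 86 mm diameter, 85 mm high; origin: centre of its underside. It stands in the ring or at the table's far side
- carton: cardboard carton, 140 x 100 x 80 mm high, at the far side; origin: centre of its underside
- mug: white mug, 80 mm diameter, 90 mm high, at the far side; origin: centre of its underside
Not all that is in view belongs to the job. Leave any yellow look-alike of the bottle alone.

How it is judged:
On the way, in this order (a step that is already met when the one before it is completed fails the run):
1. the dispenser is lifted clear of the table (30 mm) (height (world z) of dispenser above 0.03 m), for 0.2 s.
2. the dispenser stands in the taped rectangle, dial end towards the ring, let go (horizontal distance between dispenser_front and outline_front below 0.02 m and horizontal distance between dispenser_rear and outline_rear below 0.02 m and height (world z) of dispenser below 0.004 m and angle between dispenser's own z axis and vertical below 0.05 rad and contact force between the fingers and dispenser below 0.2 N), for 0.2 s.
3. the dial points at the mark of the container in the ring (((horizontal distance between bottle and spot below 0.06 m and value of joint dial between 0.45 and 0.75 rad) or (horizontal distance between jar and spot below 0.06 m and value of joint dial between 2.45 and 2.75 rad))), for 0.2 s.
At the end, for the whole second after the job is handed in: The dispenser stands flat and at rest in the taped rectangle, its front and rear edge middles each within 20 mm of outline_front and outline_rear, and the dial is within 0.15 rad (8.6 degrees) of the mark of the container in the ring: 0.6 for the bottle, 2.6 for the jar (horizontal distance between dispenser_front and outline_front below 0.02 m and horizontal distance between dispenser_rear and outline_rear below 0.02 m and height (world z) of dispenser below 0.004 m and angle between dispenser's own z axis and vertical below 0.05 rad and linear speed of dispenser below 0.02 m/s and ((horizontal distance between bottle and spot below 0.06 m and value of joint dial between 0.45 and 0.75 rad) or (horizontal distance between jar and spot below 0.06 m and value of joint dial between 2.45 and 2.75 rad))); the robot touches nothing.
It fails at once if the dispenser is dropped or set down hard (faster than 0.4 m/s within 10 mm of the table) (height (world z) of dispenser below 0.01 m and linear speed of dispenser above 0.4 m/s).
It fails at once if the bottle, jar, carton or mug is moved by more than 25 mm or tipped (distance of any of bottle, jar, carton, mug from where it was at the start of the episode above 0.025 m or angle between any of bottle, jar, carton, mug's own z axis and vertical above 0.3 rad).
It also fails if it takes over 48 s, if anything falls off the work surface, if the arm or the gripper's body presses on something with over 40 N, if the wrist force passes 120 N, or if a joint passes its speed limit or range.

## Robot

A 6-joint arm with a two-finger parallel gripper is mounted at the origin on the work surface. World frame = base frame: x ahead of the robot, y to its left, z up, the work surface at z = 0. Lengths are in m, angles in rad, forces in N, time in s.
With the tool pointing down it reaches from about 0.35 to 0.725 m from the base axis. Payload 6 kg.
Tool frame: the origin (TCP) lies at the very end of the fingers, on their centre line; the grasp point (between the pads) lies 19 mm behind it (hold_point_z is the distance from the TCP to the grasp point, in m); z points along the fingers, y is the line along which they close (so a half turn about z gives the same grasp; the last joint's range is limited). The gripper opens to 85 mm and grips with 20 to 120 N. Pads are 22 mm wide; open, the fingers measure 114 mm over their backs; the gripper's body (76 mm by 85 mm) begins 54 mm behind the grasp point. The pads swing forward as they close: fully open they stand 13 mm farther back than shut.
Start: joints at [1.495, 0.04, 0.085, 0, -1.615, -0.334], TCP at [0.239, 0.55, 0.231] pointing down, gripper open.
Joint ranges: [-2.56, 2.56], [-1.29, 2.01], [-1.08, 1.49], [-3.29, 1.98], [-2.81, -0.18], [-2.99, 2.99]. Speed limits (rad/s): [2.57, 2.57, 3.01, 3.14, 3.14, 3.14].

## Interface

Orientations are given as a unit quaternion [x, y, z, w].
In Python, from station import get_obs, grab_frame, camera_params, hand_in, hold_point_z gives the robot as it stands. The module is installed in compiled form; this text tells all that it offers.
- The arm moves only by the tool move_arm, never from a script. Its argument "rows" is one flat list of numbers, 4 for each row, row after row: the shift along the tool's x, y, z each as a share of 50 cm, from -1 to 1, then the turn about the tool's z as a share of pi rad, from -1 to 1. In form: [dx, dy, dz, twist, dx, dy, dz, twist, ...]. A call has 1 to 10 rows; each row is the pose to reach, as a shift and turn from the pose commanded when the call began, along the tool's axes at that moment, turning the shorter way round; what a row does not reach only later rows make up. A row lasts 1/10 s, in which the tool goes at most 50 mm and 8.59 degrees, less where a joint would pass 70% of its speed; a pose out of reach is approached as far as the arm can. A call with a number of a shift or a turn outside -1 to 1 is refused whole. A call with a gripper value outside its range is refused whole. "claw" is the opening, from 0 (shut) to 1 (fully open), set as the call begins (left out, the last holds). The fingers move at their own pace and stop on an object; "grip_force" is the grip in N (left out, the last holds). Time passes only in rows, so rows that repeat a pose let the fingers close. It gives the time, the measured TCP pose, the force, the opening and the grip force at its end, in the units of the state.
- get_obs(): the state, without advancing time (a new reading comes with each control period).
- grab_frame(name): name is "scene" or "top" or "wrist"; returns (picture, depth): 400x640x3 uint8, red, green, blue; 400x640 float32, m along the optical axis (not along the pixel's ray), 0 where there is no reading.
- camera_params(name): a dict with "K" (3x3 intrinsics, pixels), "R" (3x3) and "t" (3): a world point X has camera coordinates R X + t. Camera axes: x right, y down, z forward; pixel columns grow to the right and rows downward; lengths in m; the calibration is good to about 2 mm. The wrist camera is an equidistant fisheye: a pixel r from the principal point sees the ray r / f radians off the axis. A picture is of the moment at which its call begins: read the wrist's pose just before it. camera_params takes no time and is no camera call; for the wrist camera it gives the pose at the moment of the call.
- hand_in(): hands the job in; it is judged then, once.
The state is a dict: "clock": time; "qpos": joint angles; "qvel": joint speeds; "effort": joint torques, N m; "eef_pos": TCP position; "ee_rot": TCP orientation; "ft_force": force on the tool from outside, world axes, zero at the start; "moment": the same for the moment, N m; "finger_gap": finger opening in m; "grasp_force": force on a finger pad.
Only numpy, scipy, OpenCV 4.12 (cv2) and the standard library are available. Lean on these libraries where they do the work, as an engineer would, in place of code of your own. Each camera call takes 0.05 s, during which the arm holds its last target. There are 200 camera calls.

## Working session

There is one attempt and no reset: what is moved stays moved. The work goes in short steps, Python scripts to look and compute and a tool call to move; the robot and the scene stay as the last step left them, time stands still between calls to the robot, and variables do not carry over. Pictures are saved under pics/ and viewed, at most 10 in all, crops included, and the job is handed in when it is done.

Besides the shell and the picture viewer there is one more tool, called after "Call:" in YAML: its name, and indented under it one key for each argument. move_arm: Moves the arm, as the interface text tells. Its arguments: {"type":"object","properties":{"rows":{"type":"array"},"claw":{"type":"number"},"grip_force":{"type":"number"}},"required":["rows"]}

```bash
mkdir -p pics
cat > h.py <<'E'
import numpy as np, cv2
from station import *
def snap(n,f=None):
    c=camera_params(n); p,d=grab_frame(n)
    np.savez(f'{f or n}.npz',p=p,d=d,K=c['K'],R=c['R'],t=c['t'])
    cv2.imwrite(f'pics/{f or n}.png',p[:,:,::-1]); return p,d,c
def px2w(f,u,v,z=None):
    a=np.load(f+'.npz');K,R,t=a['K'],a['R'],a['t']
    r=np.linalg.inv(K)@[u,v,1]
    if z is None: return R.T@(r*a['d'][int(round(v)),int(round(u))]-t)
    o=-R.T@t; w=R.T@r; return o+w*(z-o[2])/w[2]
E
python3 - <<'E'
from h import *
print(get_obs()); 
for n in('scene','top'):
    _,_,c=snap(n);print(c)
a=cv2.imread('pics/top.png');cv2.imwrite('pics/top_l.png',cv2.resize(a,(800,500)))
E
```

```text
{'clock': 0.0, 'qpos': array([ 1.49467410e+00,  4.08523388e-02,  8.37889720e-02, -4.36112269e-04,
       -1.61552705e+00, -3.33701972e-01]), 'qvel': array([-0.00060703,  0.00042469, -0.00062683,  0.00148687, -0.00034932,
        0.00232244]), 'effort': array([ 8.30503359e-05, -3.68211436e+01,  3.47419953e+01,  6.93225771e+00,
       -5.48620446e-03,  8.52553399e-06]), 'eef_pos': array([0.23886992, 0.55003268, 0.23024931]), 'ee_rot': array([ 9.79080401e-01, -2.03471659e-01, -1.00831004e-04,  9.17596866e-04]), 'ft_force': array([ 0.24044326, -0.09202039,  0.108763  ]), 'moment': array([-0.02021035,  0.01798382,  0.00968424]), 'grasp_force': 0.0, 'finger_gap': 0.08528681731617543}
{'K': array([[371.00809576,   0.        , 314.79093284],
       [  0.        , 371.00809576, 203.33699539],
       [  0.        ,   0.        ,   1.        ]]), 'R': array([[ 0.88025002,  0.47442387,  0.00904945],
       [ 0.42337357, -0.77663312, -0.46647167],
       [-0.21427719,  0.414443  , -0.88448985]]), 't': array([-0.49812478, -0.25742631,  1.10335541])}
{'K': array([[460.40654624,   0.        , 326.52944241],
       [  0.        , 460.40654624, 190.12226653],
       [  0.        ,   0.        ,   1.        ]]), 'R': array([[ 0.024755  , -0.99968366, -0.00444742],
       [-0.99239603, -0.02403749, -0.12071584],
       [ 0.12057075,  0.00740192, -0.99267714]]), 't': array([-0.05859578,  0.6051641 ,  1.42139499])}
```

View pics/top.png

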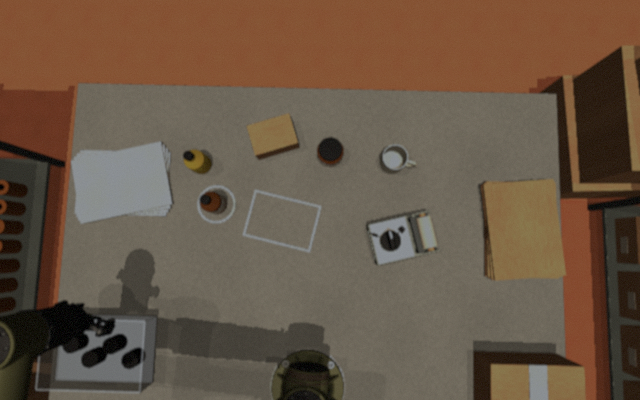

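View pics/scene.png

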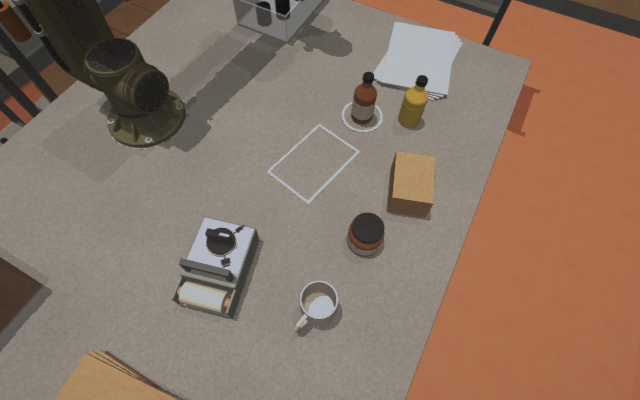

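The amber bottle (top 211,202) stands in the ring (216,203); its yellow look-alike is at (197,160), the jar at (330,150). The grey dispenser is at (400,237), with its roll and rear to the right. The dispenser is the only thing of its kind: the stacks at (525,230) and (122,182) and the carton at (273,135) differ. Next is a close crop.

Run:
```python
from h import *
a=cv2.imread('pics/top.png');s=cv2.imread('pics/scene.png')
A=cv2.resize(a[190:280,355:455],(400,360),interpolation=cv2.INTER_CUBIC)
C=cv2.resize(a[180:260,190:330],(800,240*2-20),interpolation=cv2.INTER_CUBIC)[:,:]
B=cv2.resize(s[210:320,165:275],(400,360),interpolation=cv2.INTER_CUBIC)
A=cv2.convertScaleAbs(A,alpha=1.4);
cv2.imwrite('pics/c1.png',np.hstack([A,B]));cv2.imwrite('pics/c2.png',cv2.resize(a[170:260,190:330],(800,514),interpolation=cv2.INTER_CUBIC))
```

```text
(no output)
```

View pics/c1.png

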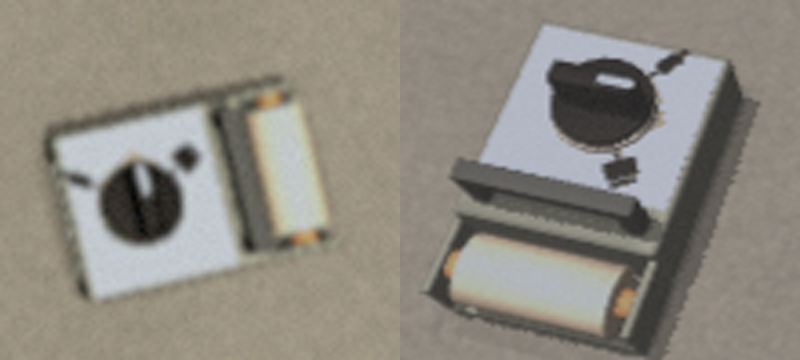

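View pics/c2.png

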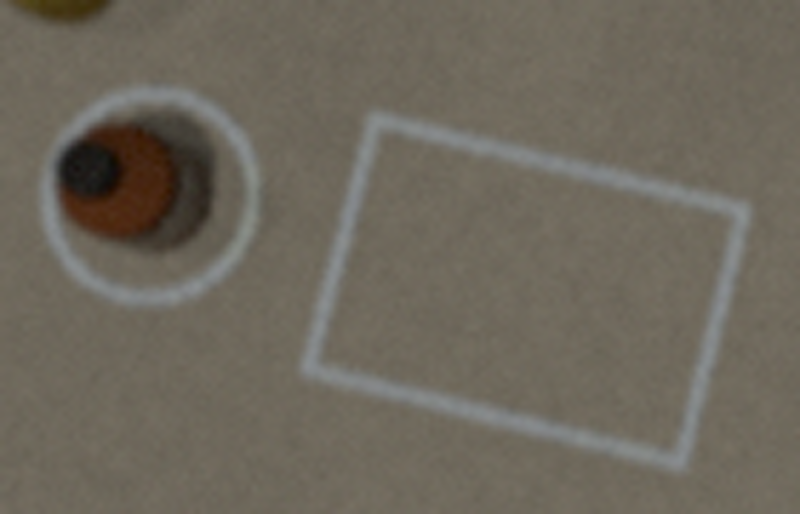

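c1: the plate corners and roll confirm the dispenser. Its front is to the left and the dial pointer is near pi/2, between the slim mark (c1 75,178) and the broad mark (188,155). c2: rectangle outer corners at crop (372,112), (750,205), (683,470), (302,375).

```bash
cat > m.py <<'E'
from h import *
def cloud(f):
    a=np.load(f+'.npz');v,u=np.mgrid[:400,:640];d=a['d']
    r=np.stack([u,v,np.ones_like(u)],-1)@np.linalg.inv(a['K']).T
    return (r*d[...,None]-a['t'])@a['R'],d
E
python3 - <<'E'
from m import *
s=800/140
q=np.array([px2w('top',190+x/s-.41,170+y/s-.41,0) for x,y in[(372,112),(750,205),(683,470),(302,375)]])
print(q.round(4));print([np.linalg.norm(q[i]-q[i-1]).round(4) for i in range(4)])
c=q.mean(0);f=(q[0]+q[3])/2-(q[1]+q[2])/2;f/=np.linalg.norm(f);print('rect c',c,'ang front',np.degrees(np.arctan2(f[1],f[0])))
print('ring',px2w('top',190+150/s-.41,170+195/s-.41,0), 'pred',c+f*.22)
for n in('top','scene'):
    P,d=cloud(n);Q=P[(d>0)];print(n,'table z',np.median(Q[(abs(Q[:,0]-.35)<.05)&(abs(Q[:,1]-.0)<.1)][:,2]))
    g=px2w('top',400,237,.05)
    m=(abs(Q[:,0]-g[0])<.15)&(abs(Q[:,1]-g[1])<.16)
    for lo,hi in((.02,.14),(.06,.08),(.1,.14)):
        k=Q[m&(Q[:,2]>lo)&(Q[:,2]<hi)]
        print(n,lo,len(k),cv2.minAreaRect(k[:,:2].astype(np.float32)),np.median(k[:,2]))
# plate corners, bar ends (top picture)
w=[px2w('top',355+x/4-.375,190+y/4-.375,z) for x,y,z in[(60,138,.07),(212,100,.07),(240,265,.07),(90,297,.07),(230,110,.116),(260,248,.116),(142,204,.084)]]
print(np.round(w,4))
E
```

```text
[[ 0.6083  0.19    0.    ]
 [ 0.5604 -0.0263  0.    ]
 [ 0.4109  0.0072  0.    ]
 [ 0.4585  0.2228  0.    ]]
[np.float64(0.1533), np.float64(0.2215), np.float64(0.1532), np.float64(0.2208)]
rect c [0.50953293 0.09842139 0.        ] ang front 77.54676083918548
ring [0.55784511 0.31376884 0.        ] pred [0.55697434 0.3132453  0.        ]
top table z -0.00044901219839808696
top 0.02 2720 ((0.46183091402053833, -0.2817230522632599), (0.13017389178276062, 0.2013336420059204), 14.600823402404785) 0.07006273408329727
top 0.06 1907 ((0.46194592118263245, -0.28235334157943726), (0.13002899289131165, 0.19818797707557678), 14.434946060180664) 0.06953475803585586
top 0.1 312 ((0.4602481722831726, -0.27622079849243164), (0.10920175164937973, 0.09175059199333191), 15.155488014221191) 0.11633106106631358
scene table z -0.0005742440114964321
scene 0.02 5515 ((0.4640829861164093, -0.28464192152023315), (0.13081376254558563, 0.19970455765724182), 14.603360176086426) 0.06944298195672854
scene 0.06 3389 ((0.46422770619392395, -0.2846904695034027), (0.13038551807403564, 0.1999271959066391), 14.78123950958252) 0.0694309735756266
scene 0.1 665 ((0.46213921904563904, -0.27680957317352295), (0.10958714783191681, 0.09094923734664917), 14.963360786437988) 0.11582639106624311
[[ 0.5006 -0.1786  0.07  ]
 [ 0.5326 -0.2949  0.07  ]
 [ 0.4077 -0.3166  0.07  ]
 [ 0.3808 -0.203   0.07  ]
 [ 0.5222 -0.3004  0.116 ]
 [ 0.4212 -0.3227  0.116 ]
 [ 0.4517 -0.24    0.084 ]]
```

```bash
cat > go.py <<'E'
import sys
from m import *
from scipy.spatial.transform import Rotation as Ro
def go(x,y,z,psi):
    o=get_obs();R=Ro.from_quat(o['ee_rot']).as_matrix()
    p=np.degrees(np.arctan2(R[1,0],R[0,0]));d=R.T@(np.array([x,y,z])-o['eef_pos'])
    tw=-((psi-p+180)%360-180)
    print('at',o['eef_pos'].round(4),'psi',p.round(2),'tilt',np.degrees(np.arccos(-R[2,2])).round(2),'t',o['clock'],'->',(d/.5).round(4),(tw/180).round(4),'rows>=',(np.linalg.norm(d)/.05).round(1),(abs(tw)/8.59).round(1))
if __name__=='__main__': go(*map(float,sys.argv[1:5]))
E
python3 go.py .46 .2 .25 -90; python3 go.py .4706 -.312 .2 -165.4
python3 - <<'E'
from m import *
print(px2w('top',330,150,.085),px2w('top',270,148,.0))
E
```

```text
at [0.2389 0.5501 0.2304] psi -23.48 tilt 0.09 t 0.1 -> [ 0.6846  0.4661 -0.0384] 0.3696 rows>= 8.3 7.7
at [0.2389 0.5501 0.2304] psi -23.48 tilt 0.09 t 0.1 -> [1.112  1.3967 0.0632] 0.7885 rows>= 17.9 16.5
[ 0.72577339 -0.05175888  0.085     ] [0.74570126 0.14560283 0.        ]
```

Call:
move_arm:
  rows: [0.685,0.466,-0.04,0.37,0.685,0.466,-0.04,0.37,0.685,0.466,-0.04,0.37,0.685,0.466,-0.04,0.37,0.685,0.466,-0.04,0.37,0.685,0.466,-0.04,0.37,0.685,0.466,-0.04,0.37,0.685,0.466,-0.04,0.37,0.685,0.466,-0.04,0.37,0.685,0.466,-0.04,0.37]
  claw: 0.5
  grip_force: 80

```text
clock: 1.1
eef_pos: [0.4612, 0.1981, 0.2511]
ee_rot: [-0.705, 0.709, -0.0, -0.0]
ft_force: [-0.2, 0.8, -0.5]
finger_gap: 0.0425
grasp_force: 0.0
```

```bash
python3 go.py .4706 -.312 .2 -165.4
```

```text
at [0.4612 0.1981 0.2511] psi -90.29 tilt 0.03 t 1.1 -> [ 1.0201 -0.0241  0.1027] 0.4173 rows>= 10.3 8.7
```

Call:
move_arm:
  rows: [1,-0.024,0.1,0.417,1,-0.024,0.1,0.417,1,-0.024,0.1,0.417,1,-0.024,0.1,0.417,1,-0.024,0.1,0.417,1,-0.024,0.1,0.417,1,-0.024,0.1,0.417,1,-0.024,0.1,0.417,1,-0.024,0.1,0.417,1,-0.024,0.1,0.417]

```text
clock: 2.1
eef_pos: [0.4717, -0.2983, 0.2011]
ee_rot: [-0.128, 0.992, 0.0, 0.0]
ft_force: [1.2, 0.3, 0.8]
finger_gap: 0.0426
grasp_force: 0.0
```

```bash
python3 go.py .4706 -.312 .09 -165.4
python3 - <<'E'
from h import *
print(snap('wrist')[2])
E
```

```text
at [ 0.4717 -0.2983  0.2011] psi -165.24 tilt 0.02 t 2.1 -> [ 0.0091 -0.0259  0.2222] 0.0009 rows>= 2.2 0.0
{'K': array([[309.70691629,   0.        , 317.39163519],
       [  0.        , 309.70691629, 202.77427262],
       [  0.        ,   0.        ,   1.        ]]), 'R': array([[-2.53706231e-01,  9.67281038e-01,  7.35721655e-04],
       [ 9.30170267e-01,  2.43763716e-01,  2.74522359e-01],
       [ 2.65360930e-01,  7.03323794e-02, -9.61580435e-01]]), 't': array([ 0.40879988, -0.39417633,  0.24570735])}
```

View pics/wrist.png

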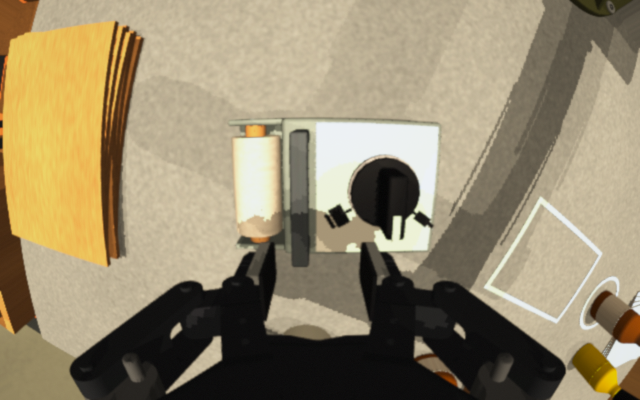

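The wrist view shows the handle bar from (299,130) to (301,265), lying across the finger closing line. The dial bar runs (395,165)-(400,238), its white line towards the bottom.

```bash
cat >> m.py <<'E'
def fe(f,u,v,z):
    a=np.load(f+'.npz');K=a['K'];x=np.array([(u-K[0,2]),(v-K[1,2])])/K[0,0];r=np.linalg.norm(x)
    ray=np.r_[x/r*np.sin(r),np.cos(r)];w=a['R'].T@ray;o=-a['R'].T@a['t'];return o+w*(z-o[2])/w[2]
E
python3 - <<'E'
from m import *
a,b=fe('wrist',299,130,.116),fe('wrist',301,265,.116);print(a,b,(a+b)/2,np.linalg.norm(a-b),np.degrees(np.arctan2(*(a-b)[1::-1])))
c,d=fe('wrist',392,162,.124),fe('wrist',399,239,.124);print(c,d,(c+d)/2,np.linalg.norm(c-d),np.degrees(np.arctan2(*(d-c)[1::-1])))
E
```

```text
[ 0.41799652 -0.32698843  0.116     ] [ 0.52322968 -0.29946668  0.116     ] [ 0.4706131  -0.31322756  0.116     ] 0.10877253621834916 -165.34363901511549
[ 0.42215046 -0.25565622  0.124     ] [ 0.47833457 -0.23080049  0.124     ] [ 0.45024251 -0.24322835  0.124     ] 0.06143664827089816 23.86449080833033
```

Call:
move_arm:
  rows: [0.009,-0.026,0,0,0.009,-0.026,0,0,0.009,-0.026,0.08,0,0.009,-0.026,0.15,0,0.009,-0.026,0.19,0,0.009,-0.026,0.22,0,0.009,-0.026,0.22,0,0.009,-0.026,0.22,0]

```text
clock: 2.95
eef_pos: [0.4714, -0.3106, 0.093]
ee_rot: [-0.13, 0.992, -0.001, 0.001]
ft_force: [-0.2, -0.8, 0.6]
finger_gap: 0.043
grasp_force: 0.0
```

```bash
python3 go.py .4706 -.3126 .09 -165.4
```

```text
at [ 0.4714 -0.3106  0.093 ] psi -165.06 tilt 0.11 t 2.95 -> [ 0.0025 -0.0034  0.006 ] 0.0019 rows>= 0.1 0.0
```

Centred within 2 mm, so I close and then lift.

Call:
move_arm:
  rows: [0.002,-0.003,0.006,0,0.002,-0.003,0.006,0,0.002,-0.003,0.006,0,0.002,-0.003,0.006,0,0.002,-0.003,0.006,0,0.002,-0.003,0.006,0,0.002,-0.003,0.006,0,0.002,-0.003,0.006,0,0.002,-0.003,0.006,0,0.002,-0.003,0.006,0]
  claw: 0
  grip_force: 90

```text
clock: 3.95
eef_pos: [0.4706, -0.313, 0.0898]
ee_rot: [-0.129, 0.992, -0.001, 0.001]
ft_force: [0.5, 0.3, 5.0]
finger_gap: 0.0124
grasp_force: 89.0
```

Call:
move_arm:
  rows: [0,0,-0.02,0,0,0,-0.04,0,0,0,-0.06,0,0,0,-0.08,0,0,0,-0.1,0,0,0,-0.12,0,0,0,-0.14,0,0,0,-0.14,0,0,0,-0.14,0,0,0,-0.14,0]

```text
clock: 4.95
eef_pos: [0.4697, -0.3124, 0.1578]
ee_rot: [-0.129, 0.992, 0.0, -0.001]
ft_force: [-0.3, 0.3, -7.5]
finger_gap: 0.0127
grasp_force: 88.0
```

```bash
python3 - <<'E'
from h import *
o=get_obs();print(o['finger_gap'],o['grasp_force'],o['ft_force'],o['moment']);snap('wrist','w2')
E
python3 go.py .503 .069 .16 -192.45
```

```text
0.01266536681093628 87.96551585197449 [-0.31229095  0.33487841 -7.48354954] [-0.09236173  0.02673829 -0.04394673]
at [ 0.4697 -0.3125  0.1577] psi -165.14 tilt 0.08 t 5.0 -> [-0.2601  0.7203 -0.0042] 0.1517 rows>= 7.7 3.2
```

View pics/w2.png

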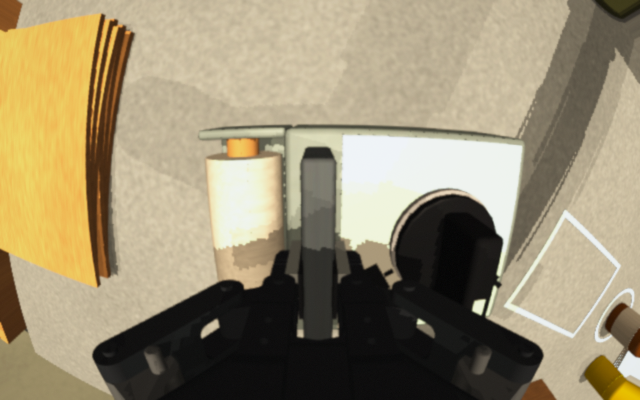

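The handle is held between the fingers and the dispenser is off the table (7.5 N). Next I carry it across.

Call:
move_arm:
  rows: [-0.01,0.03,0,0.01,-0.03,0.09,0,0.02,-0.055,0.15,0,0.03,-0.08,0.22,0,0.045,-0.105,0.29,0,0.06,-0.13,0.36,0,0.075,-0.155,0.43,0,0.09,-0.18,0.5,0,0.105,-0.205,0.57,0,0.12,-0.225,0.63,0,0.135]

```text
clock: 6.0
eef_pos: [0.4976, 0.0225, 0.1582]
ee_rot: [0.083, 0.997, 0.0, -0.0]
ft_force: [0.7, -0.0, -7.7]
finger_gap: 0.0123
grasp_force: 88.3
```

```bash
python3 go.py .503 .069 .16 -192.45
```

```text
at [0.4976 0.0225 0.1582] psi 170.49 tilt 0.03 t 6.0 -> [ 0.0047  0.0936 -0.0036] 0.0163 rows>= 0.9 0.3
```

Call:
move_arm:
  rows: [0,0.04,0,0.01,0.005,0.075,0,0.015,0.005,0.094,0,0.016,0.005,0.094,0,0.016,0.005,0.094,0.02,0.016,0.005,0.094,0.04,0.016,0.005,0.094,0.05,0.016,0.005,0.094,0.05,0.016,0.005,0.094,0.05,0.016]

```text
clock: 6.9
eef_pos: [0.5032, 0.067, 0.1336]
ee_rot: [0.108, 0.994, -0.0, 0.0]
ft_force: [0.3, -0.6, -7.4]
finger_gap: 0.012
grasp_force: 88.3
```

```bash
python3 go.py .503 .069 .09 -192.45
python3 - <<'E'
from m import *
for n in('top','scene'):
    snap(n,n+'2');P,d=cloud(n+'2');Q=P[d>0]
    m=(abs(Q[:,0]-.51)<.13)&(abs(Q[:,1]-.1)<.14)
    k=Q[m&(Q[:,2]>.06)&(Q[:,2]<.116)];print(n,cv2.minAreaRect(k[:,:2].astype(np.float32)))
    # plane of housing top
    z=np.median(k[:,2]);k=k[abs(k[:,2]-z)<.008]
    print(z,np.linalg.lstsq(np.c_[k[:,:2]-[.51,.1],np.ones(len(k))],k[:,2],rcond=None)[0])
E
```

```text
at [0.5032 0.067  0.1336] psi 167.66 tilt 0.03 t 6.9 -> [0.0013 0.0039 0.0871] 0.0006 rows>= 0.9 0.0
top ((0.5095546841621399, 0.09787795692682266), (0.2032492607831955, 0.12973207235336304), 77.38549041748047)
0.10730501001018647 [-0.00480686  0.03159338  0.11020598]
scene ((0.5106260776519775, 0.094314806163311), (0.2014525681734085, 0.13098548352718353), 77.31219482421875)
0.10940719616058209 [-0.00087916  0.03062566  0.1117462 ]
```

View pics/scene2.png

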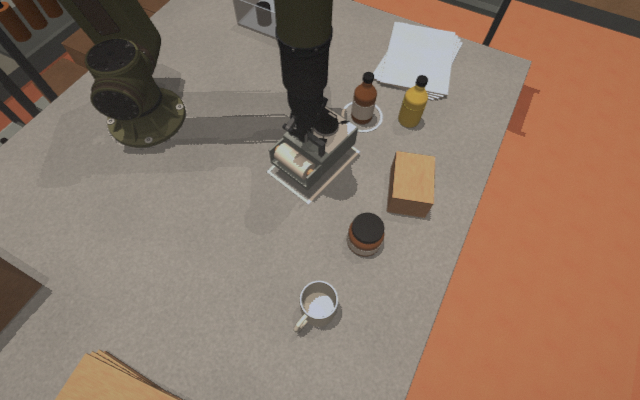

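The dispenser hangs over the rectangle, centred to about 1 mm and turned correctly. Next I lower it gently.

Call:
move_arm:
  rows: [0,0.002,0.015,0,0,0.002,0.03,0,0,0.002,0.045,0,0,0.002,0.06,0,0,0.002,0.068,0,0,0.002,0.074,0,0,0.002,0.08,0,0,0.002,0.084,0,0,0.002,0.087,0,0,0.002,0.087,0]

```text
clock: 8.0
eef_pos: [0.5035, 0.0684, 0.0902]
ee_rot: [0.107, 0.994, 0.0, 0.0]
ft_force: [0.1, 0.9, -7.8]
finger_gap: 0.0129
grasp_force: 88.4
```

```bash
python3 go.py .503 .069 .09 -192.45
python3 - <<'E'
from m import *
print(get_obs()['ft_force'])
snap('top','top3');P,d=cloud('top3');Q=P[d>0]
m=(abs(Q[:,0]-.51)<.13)&(abs(Q[:,1]-.1)<.14)
k=Q[m&(Q[:,2]>.02)&(Q[:,2]<.08)];print(cv2.minAreaRect(k[:,:2].astype(np.float32)))
z=np.median(k[:,2]);k=k[abs(k[:,2]-z)<.008]
print(z,np.linalg.lstsq(np.c_[k[:,:2]-[.51,.1],np.ones(len(k))],k[:,2],rcond=None)[0])
E
```

```text
at [0.5035 0.0684 0.0902] psi 167.68 tilt 0.02 t 8.0 -> [0.0012 0.0009 0.0003] 0.0007 rows>= 0.0 0.0
[ 0.0500294   0.88972233 -7.82609487]
((0.5096559524536133, 0.09885704517364502), (0.20194260776042938, 0.1295047402381897), 77.4664535522461)
0.06441127641980288 [-0.00295931  0.03336766  0.06700828]
```

Call:
move_arm:
  rows: [0,0,0.002,0,0,0,0.003,0,0,0,0.004,0,0,0,0.004,0]

```text
clock: 8.45
eef_pos: [0.5037, 0.0684, 0.0898]
ee_rot: [0.107, 0.994, 0.0, 0.001]
ft_force: [-5.7, 0.3, 2.4]
finger_gap: 0.0124
grasp_force: 89.9
```

Now it is touching, so I release.

Call:
move_arm:
  rows: [0,0,0,0,0,0,0,0,0,0,0,0,0,0,0,0,0,0,0,0,0,0,0,0,0,0,0,0]
  claw: 0.5
  grip_force: 20

```text
clock: 9.15
eef_pos: [0.5034, 0.0684, 0.0881]
ee_rot: [0.107, 0.994, -0.0, 0.0]
ft_force: [0.4, 0.5, 0.1]
finger_gap: 0.0426
grasp_force: 0.0
```

Call:
move_arm:
  rows: [0,0,-0.04,0,0,0,-0.1,0,0,0,-0.16,0,0,0,-0.22,0,0,-0.04,-0.22,0,0,-0.06,-0.22,0,0,-0.06,-0.22,0,0,-0.06,-0.22,0]

```text
clock: 9.95
eef_pos: [0.4967, 0.039, 0.1971]
ee_rot: [0.108, 0.994, -0.0, -0.001]
ft_force: [0.0, 0.1, -0.8]
finger_gap: 0.0427
grasp_force: 0.0
```

```bash
python3 go.py .503 .069 .2 -192.45
python3 - <<'E'
from m import *
snap('top','top4');P,d=cloud('top4');Q=P[d>0]
m=(abs(Q[:,0]-.51)<.13)&(abs(Q[:,1]-.1)<.14)
k=Q[m&(Q[:,2]>.02)&(Q[:,2]<.08)];print(cv2.minAreaRect(k[:,:2].astype(np.float32)))
k=k[abs(k[:,2]-.07)<.006]
print(np.linalg.lstsq(np.c_[k[:,:2]-[.51,.1],np.ones(len(k))],k[:,2],rcond=None)[0])
snap('wrist','w4')
E
```

```text
at [0.4967 0.039  0.1971] psi 167.64 tilt 0.07 t 9.95 -> [ 0.0006  0.0614 -0.0057] 0.0005 rows>= 0.6 0.0
((0.5095312595367432, 0.098734550178051), (0.20158712565898895, 0.12952843308448792), 77.69974517822266)
[-0.01234075  0.02155455  0.06856909]
```

View pics/w4.png

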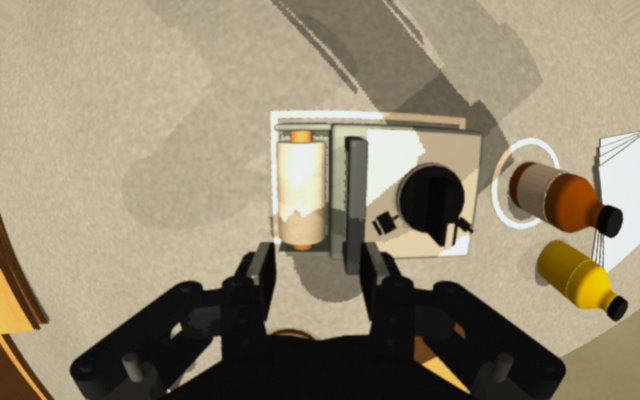

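The dispenser stands inside the tape, with its front facing the amber bottle. The pointer's white half is at about (449,235). I measure the dial bar's angle from depth.

```bash
python3 - <<'E'
from m import *
for n in('scene','top'):
    if n=='scene': snap(n,'scene4')
    P,d=cloud(n+'4');Q=P[d>0]
    k=Q[(np.hypot(Q[:,0]-.519,Q[:,1]-.1425)<.045)&(Q[:,2]>.112)&(Q[:,2]<.135)]
    if len(k)>4: print(n,len(k),cv2.minAreaRect(k[:,:2].astype(np.float32)),np.median(k[:,2]))
E
python3 -c "
import cv2;a=cv2.imread('pics/w4.png')[160:270,370:490];b=cv2.imread('pics/top4.png')[185:245,220:320]
import numpy as np
cv2.imwrite('pics/c4.png',np.hstack([cv2.convertScaleAbs(cv2.resize(a,(400,367),interpolation=2),alpha=1.5,beta=20),cv2.convertScaleAbs(cv2.resize(b,(400,367),interpolation=2),alpha=1.3,beta=20)]))"
```

```text
scene 143 ((0.5225847959518433, 0.13900654017925262), (0.017013907432556152, 0.0514773353934288), 78.2294921875) 0.12221261992634462
```

View pics/c4.png

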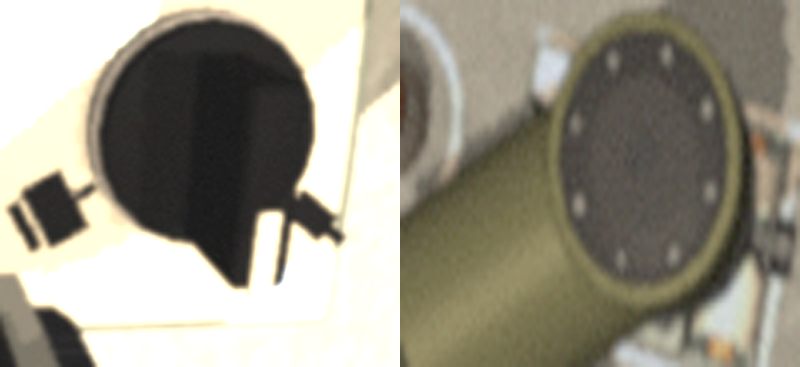

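```bash
python3 go.py .5200 .1425 .2 168
python3 - <<'E'
from m import *
print(fe('w4',432.4,198,.084))
E
```

```text
at [0.4969 0.0394 0.1974] psi 167.7 tilt 0.07 t 10.1 -> [-0.0013  0.2114 -0.0054] -0.0017 rows>= 2.1 0.0
[0.51863691 0.13974985 0.084     ]
```

Call:
move_arm:
  rows: [0,0.07,0,0,-0.001,0.14,0,0,-0.001,0.21,0,0,-0.001,0.21,0.02,0,-0.001,0.21,0.08,0,-0.001,0.21,0.13,0,-0.001,0.21,0.18,0,-0.001,0.21,0.212,0,-0.001,0.21,0.212,0,-0.001,0.21,0.212,0]

```text
clock: 11.1
eef_pos: [0.52, 0.1414, 0.0924]
ee_rot: [0.107, 0.994, -0.0, 0.0]
ft_force: [0.7, 0.3, 0.8]
finger_gap: 0.0428
grasp_force: 0.0
```

```bash
python3 go.py .5195 .142 .091 168
python3 - <<'E'
from h import *
print(get_obs()['ft_force'])
E
```

```text
at [0.52   0.1414 0.0924] psi 167.69 tilt 0.04 t 11.1 -> [0.0012 0.001  0.0028] -0.0017 rows>= 0.0 0.0
[0.72737292 0.33791782 0.76384252]
```

Aligned. I close softly, then turn.

Call:
move_arm:
  rows: [0,0,0,0,0,0,0,0,0,0,0,0,0,0,0,0,0,0,0,0,0,0,0,0,0,0,0,0,0,0,0,0]
  claw: 0
  grip_force: 25

```text
clock: 11.9
eef_pos: [0.5204, 0.1416, 0.0935]
ee_rot: [0.107, 0.994, 0.0, 0.001]
ft_force: [-1.8, -0.2, 6.0]
finger_gap: 0.0154
grasp_force: 27.3
```

Call:
move_arm:
  rows: [0,0,0,-0.035,0,0,0,-0.07,0,0,0,-0.11,0,0,0,-0.15,0,0,0,-0.19,0,0,0,-0.23,0,0,0,-0.27,0,0,0,-0.305,0,0,0,-0.305,0,0,0,-0.305]

```text
clock: 12.9
eef_pos: [0.5205, 0.1412, 0.0935]
ee_rot: [-0.363, 0.932, -0.0, 0.001]
ft_force: [-1.1, -2.2, 5.8]
finger_gap: 0.0155
grasp_force: 27.4
```

Call:
move_arm:
  rows: [0,0,0,0,0,0,0,0]

```text
clock: 13.1
eef_pos: [0.5205, 0.1412, 0.0935]
ee_rot: [-0.363, 0.932, -0.0, 0.001]
ft_force: [-1.4, -2.8, 6.2]
finger_gap: 0.0157
grasp_force: 27.4
```

```bash
python3 go.py .5195 .142 .091 222.7
python3 - <<'E'
from h import *
print(get_obs()['moment'])
E
```

```text
at [0.5205 0.1412 0.0935] psi -137.42 tilt 0.11 t 13.1 -> [0.0004 0.0025 0.005 ] -0.0006 rows>= 0.1 0.0
[-0.67105395  0.48173244  0.02391181]
```

Turned 54.9 degrees. I release, retreat straight up and away, then check.

Call:
move_arm:
  rows: [0,0,0,0,0,0,0,0,0,0,0,0,0,0,0,0,0,0,0,0,0,0,0,0]
  claw: 0.5

```text
clock: 13.7
eef_pos: [0.5198, 0.1416, 0.092]
ee_rot: [-0.363, 0.932, -0.0, -0.0]
ft_force: [0.3, -0.1, 0.4]
finger_gap: 0.0426
grasp_force: 0.0
```

Call:
move_arm:
  rows: [0,0,-0.04,0,0,0,-0.1,0,0,0,-0.16,0,0,0,-0.24,0,0,0,-0.3,0,0.1,0.1,-0.3,0,0.2,0.2,-0.3,0,0.2,0.25,-0.3,0,0.2,0.25,-0.3,0,0.2,0.25,-0.3,0]

```text
clock: 14.7
eef_pos: [0.3606, 0.1667, 0.243]
ee_rot: [-0.365, 0.931, 0.001, 0.001]
ft_force: [-0.5, -0.3, -0.0]
finger_gap: 0.0428
grasp_force: 0.0
```

Run:
```python
from m import *
print(get_obs()['eef_pos'])
for n in('scene','top'):
    snap(n,n+'5');P,d=cloud(n+'5');Q=P[d>0]
    k=Q[(np.hypot(Q[:,0]-.519,Q[:,1]-.1425)<.045)&(Q[:,2]>.112)&(Q[:,2]<.135)]
    if len(k)>4: print(n,len(k),cv2.minAreaRect(k[:,:2].astype(np.float32)))
    m=(abs(Q[:,0]-.51)<.13)&(abs(Q[:,1]-.1)<.14)
    k=Q[m&(Q[:,2]>.02)&(Q[:,2]<.08)];print(n,cv2.minAreaRect(k[:,:2].astype(np.float32)))
a=cv2.imread('pics/scene5.png')[90:210,240:400]
cv2.imwrite('pics/c5.png',cv2.resize(a,(800,600),interpolation=2))
```

```text
[0.36057481 0.16669275 0.24303243]
scene 146 ((0.521953821182251, 0.14090336859226227), (0.051269710063934326, 0.017541291192173958), 45.18465042114258)
scene ((0.5110253691673279, 0.09546731412410736), (0.19984667003154755, 0.13205288350582123), 77.34681701660156)
top 99 ((0.5207170844078064, 0.14292368292808533), (0.052183106541633606, 0.015615046955645084), 42.75579071044922)
top ((0.5100157856941223, 0.09906492382287979), (0.2020222544670105, 0.12999893724918365), 77.56555938720703)
```

View pics/c5.png

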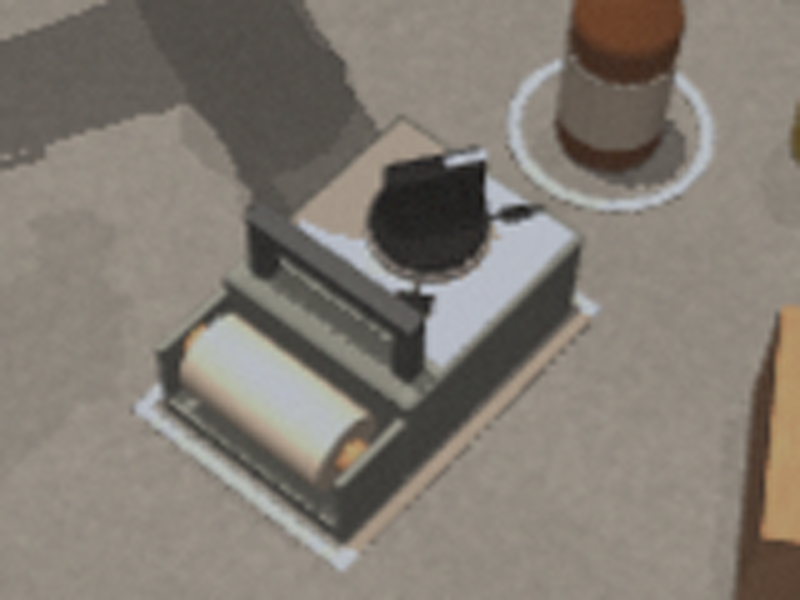

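The pointer's white end (465,158) lines up with the slim mark (515,212). The dial angle is 77.5 − 43.9 ≈ 33.6 degrees, or 0.59 rad. The dispenser is inside the tape and untouched.

```bash
python3 -c "
from station import *
print(hand_in())"
```

```text
the job is handed in; nothing more can be done
None
```

The dispenser stands in the taped rectangle with its dial end towards the amber bottle in the ring, the dial is at about 0.59 rad on the slim bottle mark, and the job is handed in (no verdict was returned).

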